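# Shut the dough kneader and hold its knob pressed on

## Robot

A 6-joint arm with a two-finger parallel gripper is mounted at the origin on the work surface. World frame = base frame: x ahead of the robot, y to its left, z up, the work surface at z = 0. Lengths are in m, angles in rad, forces in N, time in s.
With the tool pointing down it reaches from about 0.35 to 0.975 m from the base axis. Payload 4.9 kg.
Tool frame: the origin (TCP) lies midway between the tips of the shut fingers; the grasp point (between the pads) lies 19 mm behind it; z points along the fingers, y is the direction in which the jaws open and shut (so a half turn about z gives the same grasp; the last joint's range is limited). The gripper opens to 85 mm and grips with 20 to 120 N. Pads are 22 mm wide; open, the fingers measure 114 mm over their backs; the gripper's body (76 mm by 85 mm) begins 54 mm behind the grasp point. The pads swing forward as they close: fully open they stand 13 mm farther back than shut.
Start: joints at [-1.384, 0.053, 1.613, -0, 1.476, -0.119], TCP at [0.188, -0.596, 0.231] pointing down, gripper open.
Joint ranges: [-3.01, 3.01], [-1.01, 2.22], [0.06, 2.58], [-1.02, 4.17], [0.09, 2.62], [-3.14, 3.14]. Speed limits (rad/s): [2.57, 2.57, 3.14, 3.14, 3.14, 3.14].

## Interface

Orientations are given as a unit quaternion [w, x, y, z].
In Python, from workcell import env gives the robot as it stands.
- The arm moves only by the tool arm_command, never from a script. Its argument "increments" is a list of rows, each a list of 7 numbers: the opening in per cent of the stroke, from 0 (shut) to 100 (fully open), then the shift along the tool's x, y, z in cm, then the turn, a rotation vector about the tool's x, y, z in degrees. In form: [[claw, dx, dy, dz, wx, wy, wz], ...]. A call has 1 to 10 rows; each row shifts and turns the commanded pose from where the row before left it, along the tool's axes as they then stand; what a row does not reach is not made up. A row lasts 1/10 s, in which the tool goes at most 50 mm and 8.59 degrees, less where a joint would pass 70% of its speed; a pose out of reach is approached as far as the arm can. A call is refused whole if a number of a shift passes 5 or a number of a turn 8.59, either way. A call with a gripper value outside its range is refused whole. The fingers move at their own pace and stop on an object; "newtons" is the grip in N (left out, the last holds). Time passes only in rows, so rows that do not move let the fingers close. It gives the time, the measured TCP pose, the force and the opening at its end, in the units of the state.
- env.read_state(): the state, without advancing time (a new reading comes with each control period).
- env.grab_frame(name): name is "scene" or "top" or "wrist"; returns the picture (400x640x3 uint8, blue, green, red); there is no depth.
- env.camera_model(name): a dict with "fx", "fy", "cx", "cy" (pixels), "D" ([k1, k2, p1, p2, k3] as OpenCV has them; the pictures are not rectified), "rvec" (rotation vector, rad) and "tvec" (3), from world to camera coordinates, as OpenCV has them. Camera axes: x right, y down, z forward; pixel columns grow to the right and rows downward; lengths in m; the calibration is good to about 2 mm. A picture is of the moment at which its call begins: read the wrist's pose just before it. camera_model takes no time and is no camera call; for the wrist camera it gives the pose at the moment of the call.
- env.hand_in(): hands the job in, once; it reports no verdict.
The state is a dict: "time_s": time; "joint_pos": joint angles; "joint_vel": joint speeds; "joint_torque": joint torques, N m; "eef_pos": TCP position; "tcp_rot": TCP orientation; "ft_force": force on the tool from outside, world axes, zero at the start; "torque": the same for the moment, N m; "grip_width": opening from 0.0 (shut) to 1.0 (fully open).
Only numpy, scipy, OpenCV 4.12 (cv2) and the standard library are available. Lean on these libraries where they do the work, as an engineer would, in place of code of your own. Each camera call takes 0.05 s, during which the arm holds its last target.

## Task

Press the open lid of the dough kneader shut until it snaps past its catch and is flush. Then pick up the loose black knob from the steel tray, turn it so that its nose matches the flat of the D-shaped spindle on the kneader's control panel, push it fully onto the spindle, and press the spindle down to its stop with it to run the machine. Finish while still holding the knob pressed down: do not let go; and leave the cups, the bowls and the teapot where they stand.

Things in the scene. Friction and masses are not known exactly. Their poses are not given: they have to be found in the camera images.
- lid (a joint): Angle of the kneader's lid, rad: 0 shut and flush, up to 1.25 open. The hinge is stiff: the lid stays where it is left. A spring catch stops a lightly lowered lid at about 0.08; about 15 N on the thumb pad pushes it past, and it snaps to 0.
- kneader: The white dough kneader: a fixed box 240 mm deep (x), 300 mm wide (y), flat top 90 mm above the worktop. Origin at the centre of its underside; x points away from its front, y to its left, z up. Lid over its right part (y = -146 to +26 mm); control panel with the spindle on its left, the spindle at x = -20, y = +90 mm.
- lid_hinge (a point): Point on the lid's hinge axis at the middle of the lid's width, 94 mm above the worktop; fixed, with the kneader's axes. The axis runs along y at the kneader's far side. The lid, a plate 190 mm long, 172 mm wide, 8 mm thick, runs from the hinge towards -x when shut, its middle plane through the axis; its free edge swings up and back.
- lid_pad (a point): Centre of the top of the raised thumb pad (36 mm along the lid, 70 mm across, 4 mm proud) near the lid's free edge: the place to press. 165 mm from the hinge axis along the lid and 8 mm above the lid's middle plane; its z axis is the lid's outward normal (up when shut), its x points along the lid to the hinge.
- spindle_top (a point): Centre of the tip of the aluminium spindle standing upright out of the control panel, 30 mm above the panel, 120 mm above the worktop. An 18 mm round shaft with one flat 3 mm from its axis, its tip tapered 2 mm over 3 mm. x points out of the flat (5 to 46 degrees clockwise of the kneader's x), z up. It turns about z only stiffly (0.5 N m).
- knob_center (a point): Centre (half-way up) of the loose black knob, 50 mm tall, about 70 g, bore down on the tray's floor. Lower half: round skirt, 52 mm across, 26 mm high. Upper: finger bar 24 mm high, 14 mm wide (y), from x = -20 mm to a pointed nose (pale line on top) at +26 mm; grip across it. x points to the nose, z up. Fully on the spindle this centre is 7 mm above spindle_top.
- knob_foot (a point): Centre of the knob's underside, 25 mm below knob_center, same axes. Here opens a D-shaped bore, 18 mm deep, 19.6 mm across, its flat 3.4 mm from the axis on the nose side. So it goes on only with the nose to the side of the spindle's flat, within about 10 degrees; its roof then rests on the spindle's tip.
- spindle (a joint): How far the spindle is pressed down against its spring, in m: 0 free, 0.006 at its stop. 4 N starts it, 9.5 N takes it to the stop; it springs back when let go.
- tray: Fixed square steel tray, 260 x 250 mm, rim 16 mm high, floor 3 mm thick; origin at the centre of its underside. The knob stands on the half towards its -x side, the cups on the half towards +x.
- cup_a: Steel cup, 64 mm across the rim, 62 mm tall, standing on the tray, origin at the centre of its underside. Leave alone.
- cup_b: The second, like cup_a. Leave alone.
- bowls: Nested stack of three steel bowls, 124 mm across, 77 mm high, origin at the centre of its underside. Leave alone.
- teapot: White ceramic teapot, 125 mm across its belly, 124 mm high, spout towards its +y, handle towards -y, origin at the centre of its underside. Leave alone.

How it is judged:
On the way, in this order (a step that is already met when the one before it is completed fails the run):
1. the lid is pressed shut past its catch (value of joint lid below 0.02 rad), for 0.2 s.
2. the knob is fully on the spindle, its bore matched to the flat (z of knob_foot in the frame of spindle_top below -0.0165 m and horizontal distance between knob_foot and spindle_top below 0.004 m and angle between the x axis of knob_center and the x axis of spindle_top, either way round below 0.3 rad), for 0.1 s.
At the end, for the whole second after the job is handed in: The lid is shut (within 0.02 rad); the knob is on the spindle to within 1.5 mm of its full depth and 4 mm of its axis, turned to match the flat within 0.3 rad; the robot still holds the knob (more than 1 N between fingers and knob) and keeps the spindle pressed at least 4.5 of its 6 mm (all of step 2 and value of joint lid below 0.02 rad and value of joint spindle above 0.0045 m and contact force between the fingers and knob above 1 N); the arm keeps its last pose, push and grip.
It fails at once if a cup, the bowls or the teapot is moved by more than 25 mm or tipped (distance of any of cup_a, cup_b, bowls, teapot from where it was at the start of the episode above 0.025 m or angle between any of cup_a, cup_b, bowls, teapot's own z axis and vertical above 0.4 rad).
It also fails if it takes over 61 s, if anything falls off the work surface, if the arm or the gripper's body presses on something with over 40 N, if the wrist force passes 120 N, or if a joint passes its speed limit or range.

## Working session

There is one attempt and no reset: what is moved stays moved. The work goes in short steps, Python scripts to look and compute and a tool call to move; the robot and the scene stay as the last step left them, time stands still between calls to the robot, and variables do not carry over. Pictures are saved under pics/ and viewed, and the job is handed in when it is done.

Besides the shell and the picture viewer there is one more tool, called after "Call:" as name(argument=value, ...), one argument or row to a line, values as JSON. arm_command: Moves the arm, as the interface text tells. Its arguments: {"type":"object","properties":{"increments":{"type":"array","items":{"type":"array","items":{"type":"number"}}},"newtons":{"type":"number"}},"required":["increments"]}

```bash
ls; mkdir -p pics
cat > h.py <<'E'
import numpy as np, cv2, json
from workcell import env
def cam(n):
    m=env.camera_model(n); K=np.array([[m['fx'],0,m['cx']],[0,m['fy'],m['cy']],[0,0,1.]])
    R=cv2.Rodrigues(np.array(m['rvec'],float))[0]
    return dict(K=K,D=np.array(m['D'],float),R=R,t=np.array(m['tvec'],float).ravel(),rvec=np.array(m['rvec'],float))
def plane(c,px,z):
    p=cv2.undistortPoints(np.array(px,float).reshape(-1,1,2),c['K'],c['D']).reshape(-1,2)
    d=np.c_[p,np.ones(len(p))]@c['R']; o=-c['R'].T@c['t']
    return o+d*((z-o[2])/d[:,2])[:,None]
def proj(c,P):
    return cv2.projectPoints(np.array(P,float).reshape(-1,1,3),c['rvec'],c['t'],c['K'],c['D'])[0].reshape(-1,2)
E
python3 - <<'E'
from h import *
for n in ['scene','top','wrist']:
    c=cam(n); im=env.grab_frame(n); cv2.imwrite(f'pics/{n}0.png',im); np.savez(f'pics/{n}0.npz',**c)
    print(n,c['K'].diagonal(),-c['R'].T@c['t'])
print(env.read_state())
E
```

```text
pics
scene [392.41159111 392.41159111   1.        ] [ 1.31480679 -0.37894326  0.60283501]
top [392.40541489 392.40541489   1.        ] [ 0.46094802 -0.01029182  1.01678553]
wrist [296.93566779 296.93566779   1.        ] [ 0.25249065 -0.57566449  0.37282941]
{'time_s': 0.15, 'joint_pos': array([-1.38402532e+00,  5.32295179e-02,  1.61397781e+00, -2.79214016e-05,
        1.47603832e+00, -1.18992108e-01]), 'joint_vel': array([ 0.00195229, -0.00214349, -0.00202908,  0.00121711,  0.00042792,
       -0.00096087]), 'joint_torque': array([ 2.70000610e-04, -3.94241095e+01, -3.70723450e+01, -1.15772596e-04,
        4.71255044e-03,  1.76032518e-05]), 'eef_pos': array([ 0.18804272, -0.59551937,  0.23033086]), 'tcp_rot': array([-8.25549582e-04,  9.88335819e-01,  1.52287972e-01, -4.18930931e-05]), 'ft_force': array([-0.61690958, -0.44432163, -0.07794549]), 'torque': array([-0.03209438, -0.01666493,  0.01034321]), 'grip_width': 1.0045641241847516}
```

View pics/scene0.png

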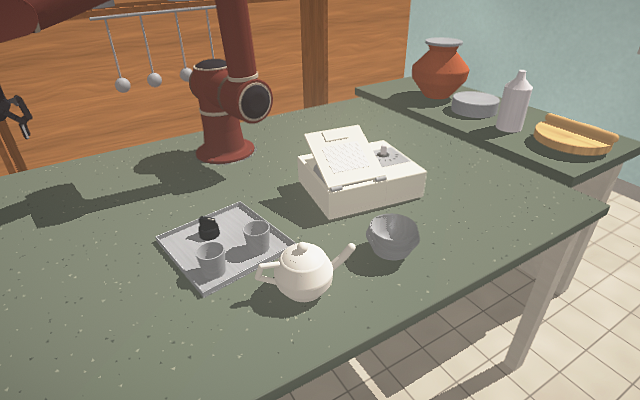

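View pics/top0.png

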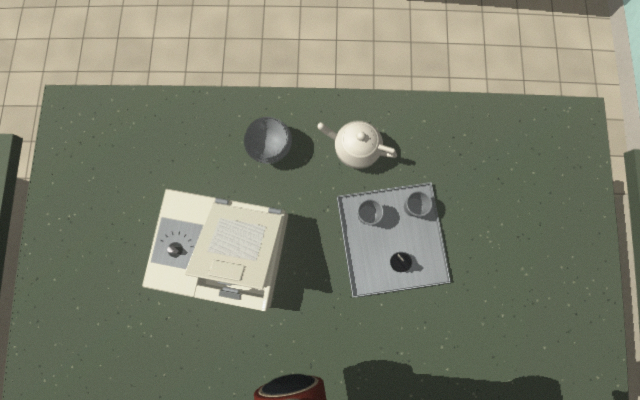

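View pics/wrist0.png

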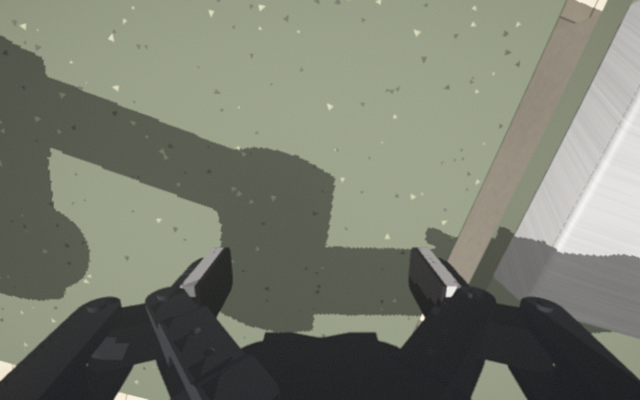

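The top view has +x up and +y left. The kneader is at about (215,248) px with its lid half open, the spindle at (176,250), the tray at (395,240), the knob at (401,262), cups at (371,211) and (419,203), bowls at (268,140) and the teapot at (358,144). I'll zoom in on the parts that matter.

Run:
```python
import cv2
a=cv2.imread('pics/top0.png')
cv2.imwrite('pics/z1.png',cv2.resize(a[180:320,135:295],None,fx=5,fy=4.28*5/5*1.0,interpolation=cv2.INTER_CUBIC)) if 0 else cv2.imwrite('pics/z1.png',cv2.resize(a[180:320,135:295],None,fx=4,fy=4,interpolation=cv2.INTER_CUBIC))
cv2.imwrite('pics/z2.png',cv2.resize(a[175:305,330:460],None,fx=4,fy=4,interpolation=cv2.INTER_CUBIC))
s=cv2.imread('pics/scene0.png')
cv2.imwrite('pics/z3.png',cv2.resize(s[115:220,280:440],None,fx=5,fy=5,interpolation=cv2.INTER_CUBIC))
```

```text
(no output)
```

View pics/z1.png

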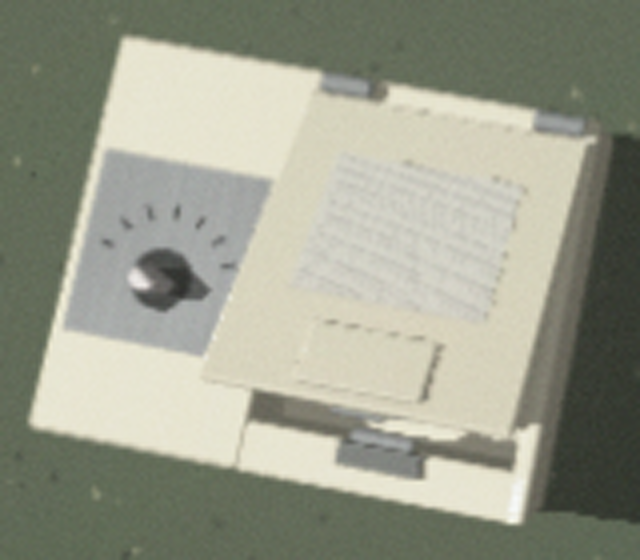

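View pics/z2.png

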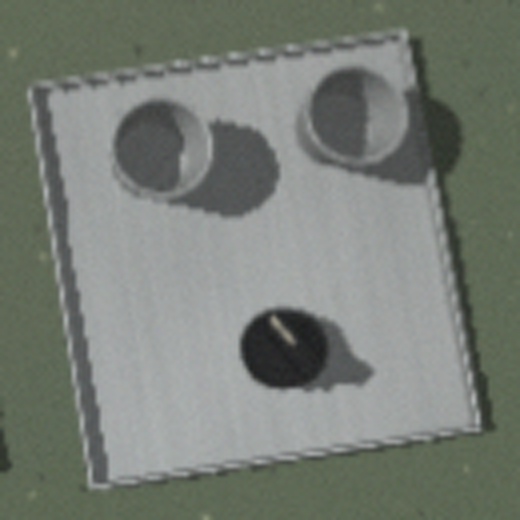

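View pics/z3.png

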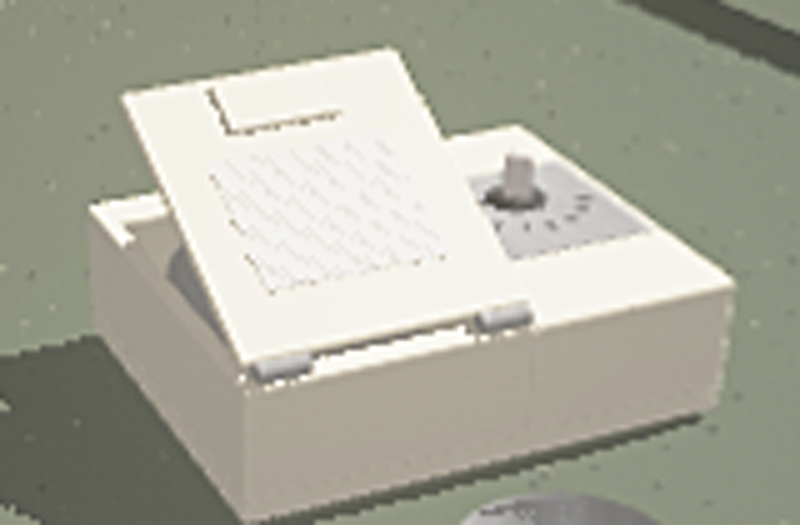

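Run:
```python
from h import *
c=cam('top')
f=lambda zx,zy,ox,oy:(ox+(zx+.5)/4-.5,oy+(zy+.5)/4-.5)
k=[f(122,38,135,180),f(30,428,135,180),f(522,522,135,180),f(606,128,135,180)]
P=plane(c,k,.09)[:,:2];print(P)
print([np.linalg.norm(P[i]-P[(i+1)%4]) for i in range(4)])
ctr=P.mean(0); ux=(P[0]-P[1]+P[3]-P[2]);uy=(P[0]-P[3]+P[1]-P[2])
a1=np.arctan2(ux[1],ux[0]);a2=np.arctan2(-uy[0],uy[1]);print('ctr',ctr,np.degrees([a1,a2]))
yaw=(a1+a2)/2
R=np.array([[np.cos(yaw),-np.sin(yaw)],[np.sin(yaw),np.cos(yaw)]])
print('spindle',ctr+R@[-.02,.09])
tp=plane(c,[f(140,277,135,180)],.12);print('tip seen',tp)
# lid pad: mid of hinge at local (x,y)
hx=[f(348,84,135,180),f(560,124,135,180)]
H=plane(c,hx,.094)[:,:2];print('hinges local',[R.T@(h-ctr) for h in H])
# lid near corners, solve angle using local y plane? 
for nm,(px,ly) in dict(nl=(f(203,380,135,180),.026),nr=(f(512,438,135,180),-.146)).items():
    for a in np.arange(.2,1.3,.1):
        for h in [.100]:
            pl=np.array([h- .19*np.cos(a)-.0,ly]); w=np.r_[ctr+R@pl,.094+.19*np.sin(a)]
            print(nm,round(a,2),proj(c,w)[0].round(1),'obs',np.round(px,1))
t=[f(32,86,330,175),f(404,32,330,175),f(482,430,330,175),f(92,488,330,175)]
print('tray',plane(c,t,.016)[:,:2])
print('knob skirt',plane(c,[f(284,348,330,175)],.029))
print('line',plane(c,[f(275,318,330,175),f(293,343,330,175)],.053))
for n,p in dict(ca=f(163,150,330,175),cb=f(357,116,330,175)).items(): print(n,plane(c,[p],.065))
```

```text
[[0.63327913 0.37371871]
 [0.39887911 0.40846998]
 [0.35595886 0.11537541]
 [0.58609558 0.07600601]]
[np.float64(0.23696206107538473), np.float64(0.29622047888252867), np.float64(0.23347988785444668), np.float64(0.30142850354444267)]
ctr [0.49355317 0.24339253] [-9.0655972  -8.67134057]
spindle [0.48766727 0.3353999 ]
tip seen [[0.48836102 0.33815832 0.12      ]]
hinges local [array([0.11483653, 0.00603928]), array([ 0.11416918, -0.12415947])]
nl 0.2 [189.3 283.6] obs [185.4 274.6]
nl 0.3 [187.  281.8] obs [185.4 274.6]
nl 0.4 [184.9 279.1] obs [185.4 274.6]
nl 0.5 [183.1 275.5] obs [185.4 274.6]
nl 0.6 [181.5 270.9] obs [185.4 274.6]
nl 0.7 [180.2 265.4] obs [185.4 274.6]
nl 0.8 [179.2 258.9] obs [185.4 274.6]
nl 0.9 [178.6 251.7] obs [185.4 274.6]
nl 1.0 [178.4 243.7] obs [185.4 274.6]
nl 1.1 [178.6 235. ] obs [185.4 274.6]
nl 1.2 [179.3 225.9] obs [185.4 274.6]
nr 0.2 [264.4 298.4] obs [262.6 289.1]
nr 0.3 [263.6 296.9] obs [262.6 289.1]
nr 0.4 [263.  294.5] obs [262.6 289.1]
nr 0.5 [262.6 291.1] obs [262.6 289.1]
nr 0.6 [262.5 286.8] obs [262.6 289.1]
nr 0.7 [262.5 281.4] obs [262.6 289.1]
nr 0.8 [262.8 275.2] obs [262.6 289.1]
nr 0.9 [263.3 268.1] obs [262.6 289.1]
nr 1.0 [264.1 260.1] obs [262.6 289.1]
nr 1.1 [265.1 251.5] obs [262.6 289.1]
nr 1.2 [266.4 242.3] obs [262.6 289.1]
tray [[ 0.64011851 -0.04888852]
 [ 0.6823049  -0.2908551 ]
 [ 0.42833329 -0.33584433]
 [ 0.38690577 -0.09133849]]
knob skirt [[ 0.4762507  -0.20860063  0.029     ]]
line [[ 0.49386097 -0.19834919  0.053     ]
 [ 0.47902662 -0.20927689  0.053     ]]
ca [[ 0.59371678 -0.12784899  0.065     ]]
cb [[ 0.61790742 -0.24704607  0.065     ]]
```

Run:
```python
from h import *
c=cam('top');s=cam('scene')
f=lambda zx,zy,ox,oy,k=4:(ox+(zx+.5)/k-.5,oy+(zy+.5)/k-.5)
def tri(a,b):
    u=[cv2.undistortPoints(np.array([[p]],float),q['K'],q['D']).ravel() for p,q in((a,c),(b,s))]
    P=[np.c_[q['R'],q['t']] for q in(c,s)]
    X=cv2.triangulatePoints(P[0],P[1],u[0],u[1]).ravel();X=X[:3]/X[3]
    print('err',proj(c,X)[0]-a,proj(s,X)[0]-b);return X
yaw=np.radians(-8.87);ctr=np.array([.49355,.2434]);R=np.array([[np.cos(yaw),-np.sin(yaw)],[np.sin(yaw),np.cos(yaw)]])
for n,a,b in [('nl',f(203,380,135,180),f(395,48,280,115,5)),('nr',f(512,438,135,180),f(123,95,280,115,5)),
  ('spindle tip',f(138,276,135,180),f(517,155,280,115,5)),
  ('padfarR',f(438,342,135,180),f(232,132,280,115,5)),('padfarL',f(320,322,135,180),f(340,113,280,115,5)),
  ('hL',f(348,84,135,180),f(503,318,280,115,5)),('hR',f(560,124,135,180),f(285,366,280,115,5)),
  ('kneFL',f(122,38,135,180),f(733,287,280,115,5))]:
    X=tri(a,b);print(n,X.round(4),'local',(R.T@(X[:2]-ctr)).round(4))
```

```text
err [-1.08754965 -0.74699739] [-0.9279107   0.22779744]
nl [0.4349 0.2782 0.1817] local [-0.0633  0.0253]
err [-0.60010666 -0.32233821] [-0.50472696  0.07261519]
nr [0.4096 0.1114 0.1817] local [-0.0626 -0.1433]
err [0.64516374 0.47111115] [ 0.59674133 -0.17589704]
spindle tip [0.4878 0.3375 0.1206] local [-0.0201  0.0921]
err [-0.05220532 -0.03056453] [-0.04623641  0.00859387]
padfarR [0.4574 0.1547 0.1667] local [-0.0221 -0.0932]
err [-0.32202144 -0.20740614] [-0.28656769  0.06452939]
padfarL [0.4664 0.2202 0.1659] local [-0.0233 -0.0271]
err [-0.02063363 -0.01435565] [-0.02186251  0.00589186]
hL [0.6076 0.2311 0.0964] local [0.1146 0.0054]
err [-0.45079144 -0.26605864] [-0.47608553  0.08901833]
hR [0.5875 0.1039 0.0963] local [ 0.1143 -0.1233]
err [0.16264951 0.13377608] [ 0.17532663 -0.06257664]
kneFL [0.6337 0.3749 0.0861] local [0.1182 0.1515]
```

```bash
cat >> h.py <<'E'
from scipy.spatial.transform import Rotation as Rt
def pose():
    s=env.read_state(); q=s['tcp_rot']; return np.array(s['eef_pos']),Rt.from_quat([q[1],q[2],q[3],q[0]]),s
def plan(tgt,yaw=None):
    p,R,s=pose(); d=R.inv().apply(np.array(tgt)-p)*100
    x=R.as_matrix()[:,0]; y0=np.degrees(np.arctan2(x[1],x[0]))
    print('tool shift cm',d.round(2),'yaw now',y0.round(2), 'turn wz', None if yaw is None else -(((yaw-y0)+180)%360-180), 't',s['time_s'])
E
python3 - <<'E'
from h import *
plan([.446,.190,.23],17.5)
p,R,s=pose();c=cam('wrist')
print((c['R']@R.as_matrix()).round(3)); print(R.inv().apply(-c['R'].T@c['t']-p))
E
```

```text
tool shift cm [ 48.25 -67.14   0.15] yaw now 17.52 turn wz 0.01908056635076605 t 0.15
[[-0.     1.     0.   ]
 [-0.965 -0.    -0.264]
 [-0.264 -0.     0.965]]
[ 0.06745446  0.00027386 -0.14264174]
```

Call:
arm_command(
  increments=[
    [0, 2.4, -3.35, 0, 0, 0, 0],
    [0, 2.4, -3.35, 0, 0, 0, 0],
    [0, 2.4, -3.35, 0, 0, 0, 0],
    [0, 2.4, -3.35, 0, 0, 0, 0],
    [0, 2.4, -3.35, 0, 0, 0, 0],
    [0, 2.4, -3.35, 0, 0, 0, 0],
    [0, 2.4, -3.35, 0, 0, 0, 0],
    [0, 2.4, -3.35, 0, 0, 0, 0],
    [0, 2.4, -3.35, 0, 0, 0, 0],
    [0, 2.4, -3.35, 0, 0, 0, 0],
  ],
  newtons=60,
)

```text
time_s: 1.15
eef_pos: [0.3162, -0.2027, 0.231]
tcp_rot: [0.0, 0.988, 0.152, 0.0]
ft_force: [1.4, -1.1, 0.3]
grip_width: 0.001
```

Call:
arm_command(
  increments=[
    [0, 2.4, -3.35, 0, 0, 0, 0],
    [0, 2.4, -3.35, 0, 0, 0, 0],
    [0, 2.4, -3.35, 0, 0, 0, 0],
    [0, 2.4, -3.35, 0, 0, 0, 0],
    [0, 2.4, -3.35, 0, 0, 0, 0],
    [0, 2.4, -3.35, 0, 0, 0, 0],
    [0, 2.4, -3.35, 0, 0, 0, 0],
    [0, 2.4, -3.35, 0, 0, 0, 0],
    [0, 2.4, -3.35, 0, 0, 0, 0],
    [0, 2.4, -3.35, 0, 0, 0, 0],
  ],
)

```text
time_s: 2.15
eef_pos: [0.4442, 0.1893, 0.231]
tcp_rot: [0.0, 0.988, 0.153, -0.0]
ft_force: [0.8, -1.4, 0.9]
grip_width: 0.002
```

Run:
```python
from h import *
plan([.446,.190,.18]); p,R,s=pose(); print(p,s['ft_force'],s['joint_pos'])
c=cam('wrist'); im=env.grab_frame('wrist'); cv2.imwrite('pics/w1.png',im)
print(proj(c,[[.488,.3365,.12],[.488,.3365,.09]]))
```

```text
tool shift cm [ 0.19 -0.01  5.1 ] yaw now 17.56 turn wz None t 2.15
[0.44418849 0.18932262 0.23104395] [ 0.75912333 -1.39285191  0.85386605] [ 2.48742614e-01 -2.98185883e-01  1.93385932e+00 -2.04218143e-04
  1.50597589e+00  1.51309736e+00]
[[163.58378492  97.29799042]
 [180.26867594  99.73418275]]
```

View pics/w1.png

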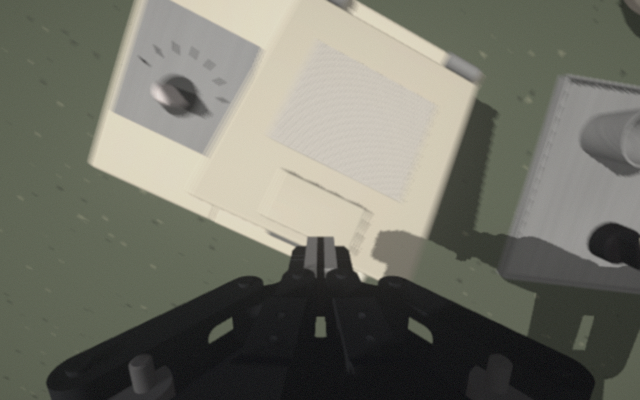

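Call:
arm_command(
  increments=[
    [0, 0, 0, 2, 0, 0, 0],
    [0, 0, 0, 2, 0, 0, 0],
    [0, 0, 0, 1.2, 0, 0, 0],
    [0, -0.3, -0.1, 0.8, 0, 0, 0],
    [0, -0.4, -0.2, 0.8, 0, 0, 0],
    [0, -0.3, -0.1, 0.8, 0, 0, 0],
    [0, -0.2, -0.1, 0.8, 0, 0, 0],
    [0, -0.2, -0.1, 0.8, 0, 0, 0],
    [0, -0.1, -0.1, 0.8, 0, 0, 0],
  ],
)

```text
time_s: 3.1
eef_pos: [0.4276, 0.1896, 0.1308]
tcp_rot: [0.0, 0.988, 0.152, 0.0]
ft_force: [-0.1, -0.2, -0.5]
grip_width: -0.001
```

Run:
```python
from h import *
im=env.grab_frame('scene'); cv2.imwrite('pics/s2.png',cv2.resize(im[90:220,240:440],None,fx=4,fy=4,interpolation=cv2.INTER_CUBIC))
print(env.read_state()['ft_force'])
```

```text
[-0.64875971  0.14616383 -0.23254347]
```

View pics/s2.png

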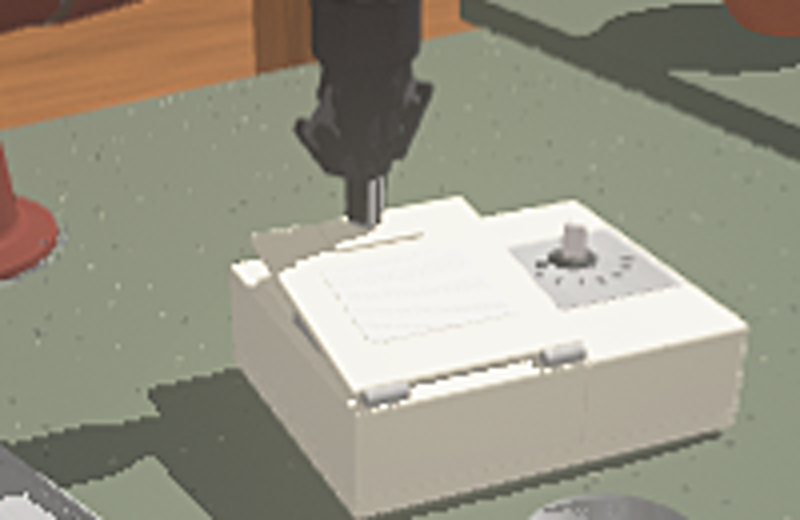

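The lid has come down to roughly 0.17 rad, with the fingertips on the pad. I'll press on.

Call:
arm_command(
  increments=[
    [0, -0.1, 0, 0.6, 0, 0, 0],
    [0, -0.1, 0, 0.6, 0, 0, 0],
    [0, 0, 0, 0.5, 0, 0, 0],
    [0, 0, 0, 0.5, 0, 0, 0],
    [0, 0, 0, 0.4, 0, 0, 0],
    [0, 0, 0, 0.3, 0, 0, 0],
  ],
)

```text
time_s: 3.75
eef_pos: [0.4261, 0.1891, 0.1024]
tcp_rot: [-0.0, 0.988, 0.152, 0.0]
ft_force: [0.3, -0.7, -0.2]
grip_width: -0.003
```

Call:
arm_command(
  increments=[
    [0, 0, 0, 0.2, 0, 0, 0],
    [0, 0, 0, 0.2, 0, 0, 0],
    [0, 0, 0, 0, 0, 0, 0],
    [0, 0, 0, 0, 0, 0, 0],
    [0, 0, 0, 0, 0, 0, 0],
  ],
)

```text
time_s: 4.25
eef_pos: [0.4262, 0.1891, 0.1016]
tcp_rot: [0.0, 0.988, 0.152, -0.0]
ft_force: [-10.0, -3.3, 20.2]
grip_width: -0.0
```

Run:
```python
from h import *
im=env.grab_frame('scene'); cv2.imwrite('pics/s3.png',cv2.resize(im[90:220,240:440],None,fx=4,fy=4,interpolation=cv2.INTER_CUBIC))
print(env.read_state()['ft_force'])
```

```text
[-10.52101373  -2.33627366  21.16118098]
```

View pics/s3.png

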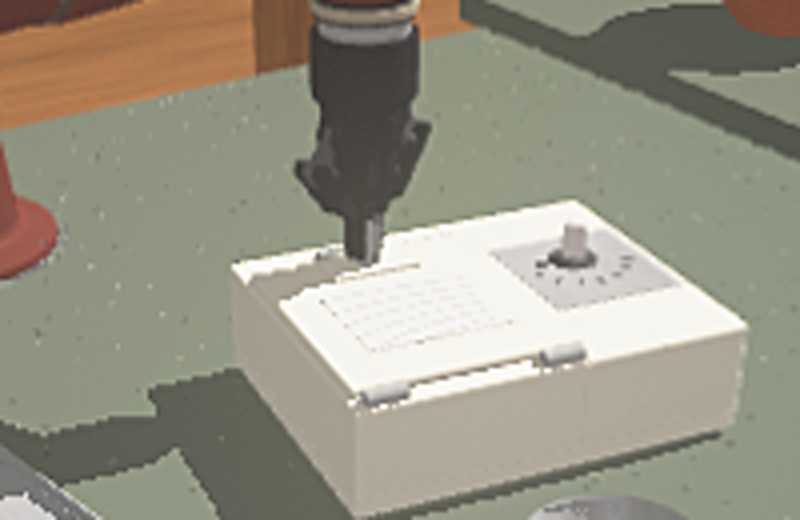

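Run:
```python
from h import *
plan([.4575,.327,.14])
```

```text
tool shift cm [  7.13 -12.2   -3.85] yaw now 17.54 turn wz None t 4.3
```

Call:
arm_command(
  increments=[
    [0, 0, 0, -1.5, 0, 0, 0],
    [0, 0, 0, -2.5, 0, 0, 0],
    [0, 1.4, -2.4, 0, 0, 0, 0],
    [0, 1.4, -2.4, 0, 0, 0, 0],
    [0, 1.4, -2.4, 0, 0, 0, 0],
    [0, 1.4, -2.4, 0, 0, 0, 0],
    [0, 1.5, -2.6, 0, 0, 0, 0],
    [0, 0, 0, 0, 0, 0, 0],
    [0, 0, 0, 0, 0, 0, 0],
  ],
)

```text
time_s: 5.2
eef_pos: [0.4565, 0.3266, 0.1375]
tcp_rot: [0.001, 0.988, 0.153, -0.001]
ft_force: [0.0, -0.0, 0.4]
grip_width: 0.0
```

Run:
```python
from h import *
p,R,s=pose(); c=cam('wrist'); im=env.grab_frame('wrist'); cv2.imwrite('pics/w2r.png',im); np.savez('pics/w2.npz',**c)
t=env.grab_frame('top'); cv2.imwrite('pics/t2.png',t)
q=proj(c,[[.488,.3365,.12]])[0];print(p,s['ft_force'],q)
x,y=q.astype(int);x0=max(0,x-90);y0=max(0,y-70);print(x0,y0)
cv2.imwrite('pics/w2.png',cv2.resize(im[y0:y0+145,x0:x0+190],None,fx=4,fy=4,interpolation=cv2.INTER_CUBIC))
```

```text
[0.4565424  0.32658869 0.13751099] [ 0.03745064 -0.04728185  0.38364049] [319.78040795 185.30257291]
229 115
```

View pics/w2.png

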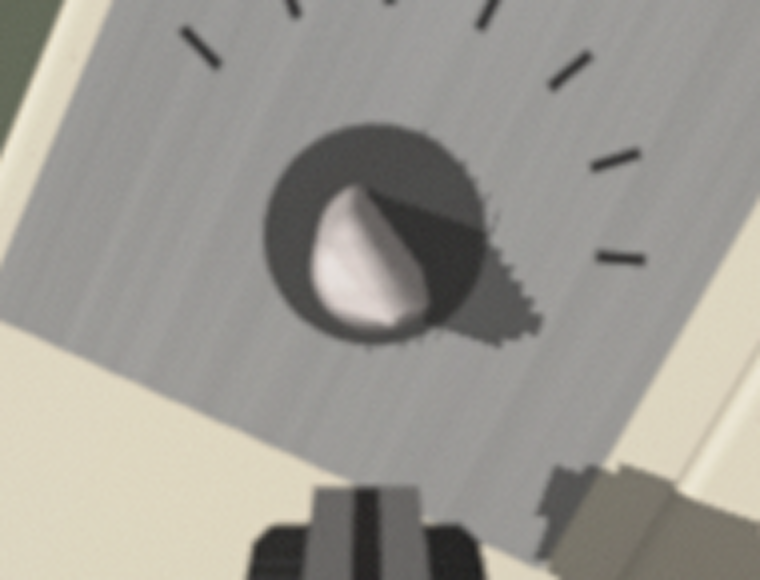

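View pics/t2.png

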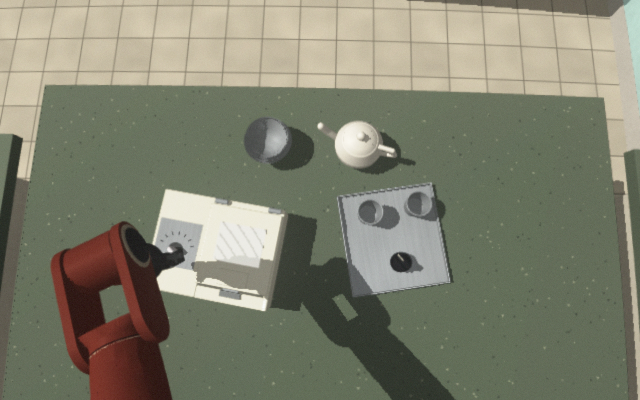

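Run:
```python
import cv2,numpy as np
im=cv2.imread('pics/w2r.png')[140:205,288:358]
g=cv2.cvtColor(im,cv2.COLOR_BGR2GRAY).astype(float)
a=np.clip((g/255)**.55*255,0,255)
a=cv2.createCLAHE(4,(3,3)).apply(a.astype('uint8'))
b=np.hstack([cv2.resize(a,None,fx=5.6,fy=7*.8,interpolation=cv2.INTER_CUBIC),cv2.resize(np.clip((g-30)*4,0,255).astype('uint8'),None,fx=5.6,fy=5.6,interpolation=cv2.INTER_CUBIC)])
cv2.imwrite('pics/w2c.png',b);print(b.shape)
```

```text
(364, 784)
```

View pics/w2c.png

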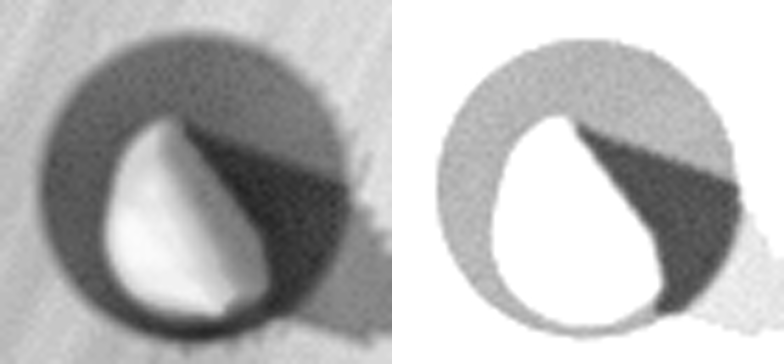

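Run:
```python
from h import *
c=dict(np.load('pics/w2.npz'))
im=cv2.imread('pics/w2r.png'); g=cv2.cvtColor(im,cv2.COLOR_BGR2GRAY)
u=lambda x,y:(288+(x+.5)/5.6-.5,140+(y+.5)/5.6-.5)
# subpixel edge along base line: per row gradient min
rows=range(164,181);pts=[]
for v in rows:
    r=cv2.resize(g[v:v+1,315:340].astype(np.float32),None,fx=8,fy=1,interpolation=cv2.INTER_CUBIC)[0]
    d=np.diff(r); k=d.argmin(); pts.append((315+(k+1)/8-.5+.0,v))
    print(v,pts[-1][0].__round__(2),d.min().round(1),end=' | ')
pts=np.array(pts)
P=plane(c,pts,.09)[:,:2]
vx,vy,x0,y0=cv2.fitLine(P.astype(np.float32),cv2.DIST_HUBER,0,0.0005,1e-6).ravel()
n=np.array([-vy,vx]); n*=np.sign(n[0]); print('\nflat normal yaw',np.degrees(np.arctan2(n[1],n[0])),'len',np.linalg.norm(P[0]-P[-1]))
print('resid mm',((P-[x0,y0])@n*1000).round(2))
# collar circle
m=((g>40)&(g<95)).astype(np.uint8)
lo=u(195,30),u(40,190),u(195,338),u(350,190)
Q=plane(c,lo,.09)[:,:2];cc=[(Q[1]+Q[3])/2,(Q[0]+Q[2])/2];print('collar',Q,cc)
print('flat line offset from center estimates', [(np.array([x0,y0])-k)@n for k in [np.array([.488,.3365]),*cc]])
```

```text
164 317.0 -3.7 | 165 316.0 -3.6 | 166 317.0 -3.7 | 167 323.0 -3.2 | 168 317.0 -3.2 | 169 317.0 -3.1 | 170 318.0 -3.2 | 171 319.0 -3.4 | 172 319.0 -3.5 | 173 319.0 -3.6 | 174 320.0 -3.4 | 175 321.0 -3.4 | 176 330.0 -3.3 | 177 323.0 -2.9 | 178 323.0 -3.1 | 179 332.0 -3.2 | 180 333.0 -3.0 | 
flat normal yaw -21.968876 len 0.014725238423068924
resid mm [ 2.41  1.5   1.41  3.37  0.41 -0.09 -0.18 -0.27 -0.77 -1.28 -1.37 -1.47
  1.74 -1.65 -2.16  1.06  0.96]
collar [[0.50712062 0.34081487]
 [0.48435051 0.35235855]
 [0.47287686 0.32990727]
 [0.49515105 0.31820231]] [array([0.48975078, 0.33528043]), array([0.48999874, 0.33536107])]
flat line offset from center estimates [np.float64(0.0022127388649345824), np.float64(0.0001328409905160081), np.float64(-6.69434588728222e-05)]
```

Run:
```python
from h import *
c=dict(np.load('pics/w2.npz'))
g=cv2.cvtColor(cv2.imread('pics/w2r.png'),cv2.COLOR_BGR2GRAY)
# top-level: threshold 70..80, spindle component; upsample
G=cv2.resize(g[140:205,288:358],None,fx=4,fy=4,interpolation=cv2.INTER_LINEAR)
for th in (85,95,105):
    n,l,st,ce=cv2.connectedComponentsWithStats((G>th).astype(np.uint8))
    k=l[int((200-140)*4-40-0) if 0 else 160, 120]; m=(l==k)&(k>0)
    ys=np.arange(100,165); pts=[];
    for y in ys:
        xs=np.where(m[y])[0]
        if len(xs): pts.append((288+(xs[-1]+1.)/4-.5,140+(y+.5)/4-.5))
    pts=np.array(pts); print(th,m.sum(),[tuple(np.round(q,1)) for q in pts[::8]])
    P=plane(c,pts,.09)[:,:2]
    vx,vy,x0,y0=cv2.fitLine(P.astype(np.float32),cv2.DIST_HUBER,0,1e-2,1e-2).ravel()
    nn=np.array([-vy,vx]); nn*=np.sign(nn[0])
    print('yaw',np.degrees(np.arctan2(nn[1],nn[0])),'res',((P-[x0,y0])@nn*1000).round(1)[::8],'off',(np.array([x0,y0])-[.4899,.3353])@nn)
```

```text
85 12307 [(np.float64(320.8), np.float64(164.6)), (np.float64(322.5), np.float64(166.6)), (np.float64(323.5), np.float64(168.6)), (np.float64(325.2), np.float64(170.6)), (np.float64(326.5), np.float64(172.6)), (np.float64(328.2), np.float64(174.6)), (np.float64(329.5), np.float64(176.6)), (np.float64(331.2), np.float64(178.6)), (np.float64(332.5), np.float64(180.6))]
yaw -36.28807 res [-0.   0.1 -0.1  0.  -0.1  0.1 -0.1  0.1 -0. ] off 0.002460345559911743
95 11417 [(np.float64(319.8), np.float64(164.6)), (np.float64(321.5), np.float64(166.6)), (np.float64(322.8), np.float64(168.6)), (np.float64(324.2), np.float64(170.6)), (np.float64(325.8), np.float64(172.6)), (np.float64(327.2), np.float64(174.6)), (np.float64(328.5), np.float64(176.6)), (np.float64(330.2), np.float64(178.6)), (np.float64(331.8), np.float64(180.6))]
yaw -35.867813 res [-0.   0.1 -0.  -0.  -0.  -0.  -0.1  0.   0. ] off 0.001978030333456197
105 9581 [(np.float64(318.2), np.float64(164.6)), (np.float64(318.2), np.float64(166.6)), (np.float64(319.5), np.float64(168.6)), (np.float64(320.8), np.float64(170.6)), (np.float64(321.8), np.float64(172.6)), (np.float64(322.8), np.float64(174.6)), (np.float64(324.2), np.float64(176.6)), (np.float64(325.8), np.float64(178.6)), (np.float64(326.8), np.float64(180.6))]
yaw -41.35466 res [ 0.6 -0.1 -0.  -0.  -0.1 -0.3 -0.1  0.1 -0.1] off -2.9816654405265122e-05
```

The flat's normal is at world yaw -36° (straight edge, offset 2.4 mm) and the collar's centre is (.4899,.3353). Next is the knob.

Run:
```python
from h import *
plan([.449,-.228,.1],36)
```

```text
tool shift cm [-17.36  52.59   3.82] yaw now 17.49 turn wz -18.505940025647334 t 5.3
```

Call:
arm_command(
  increments=[
    [0, 0, 0, -2.5, 0, 0, 0],
    [0, -1.35, 4.05, 0, 0, 0, 0],
    [0, -1.35, 4.05, 0, 0, 0, 0],
    [0, -1.35, 4.05, 0, 0, 0, 0],
    [0, -1.35, 4.05, 0, 0, 0, 0],
    [0, -1.35, 4.05, 0, 0, 0, 0],
    [0, -1.35, 4.05, 0, 0, 0, 0],
    [0, -1.35, 4.05, 0, 0, 0, 0],
    [0, -1.35, 4.05, 0, 0, 0, 0],
    [0, -1.35, 4.05, 0, 0, 0, 0],
  ],
)

```text
time_s: 6.3
eef_pos: [0.4496, -0.0598, 0.1633]
tcp_rot: [0.0, 0.988, 0.152, 0.0]
ft_force: [1.0, 0.4, 0.0]
grip_width: 0.001
```

Call:
arm_command(
  increments=[
    [0, -1.3, 4.05, 0, 0, 0, 0],
    [0, -1.3, 4.05, 0, 0, 0, 0],
    [0, -1.3, 4.05, 1, 0, 0, 0],
    [0, -1.3, 4.0, 2, 0, 0, 0],
    [0, 0, 0, 2, 0, 0, -6.2],
    [0, 0, 0, 2, 0, 0, -6.2],
    [0, 0, 0, 1, 0, 0, -6.1],
    [0, 0, 0, 0, 0, 0, 0],
    [0, 0, 0, 0, 0, 0, 0],
  ],
)

```text
time_s: 7.2
eef_pos: [0.4492, -0.2274, 0.0835]
tcp_rot: [0.0, 0.951, 0.308, -0.0]
ft_force: [0.2, 0.8, -0.1]
grip_width: 0.001
```

Run:
```python
from h import *
p,R,s=pose(); c=cam('wrist'); im=env.grab_frame('wrist'); cv2.imwrite('pics/w3.png',im); np.savez('pics/w3.npz',**c)
q=proj(c,[[.476,-.2086,.053]])[0];print(p,s['ft_force'],q)
```

```text
[ 0.4492102  -0.22743894  0.08351537] [ 0.15243788  0.75503217 -0.09706206] [320.0787244  180.92210362]
```

View pics/w3.png

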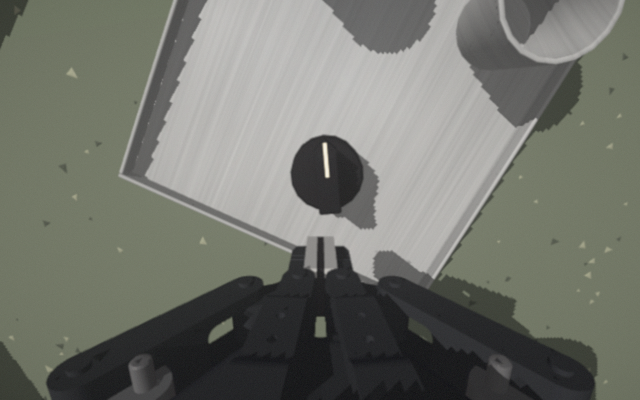

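The wrist view shows the knob at about (326,173), nose up, with its pale line running from (324,142) to (328,178).

Run:
```python
from h import *
c=dict(np.load('pics/w3.npz'))
im=cv2.imread('pics/w3.png')
g=cv2.cvtColor(im,cv2.COLOR_BGR2GRAY)
sub=g[125:228,280:375]
cv2.imwrite('pics/w3c.png',cv2.resize(np.clip(sub.astype(float)*3-30,0,255).astype(np.uint8),None,fx=5.5,fy=5.5,interpolation=cv2.INTER_CUBIC))
ys,xs=np.where(sub>120); sel=(xs>35)&(xs<55)&(ys>12)&(ys<60)
# line
l=[(x,y) for x,y in zip(xs,ys) if 40<=x<=52 and 14<=y<=56]
Pl=plane(c,np.array(l)+[280,125],.053)[:,:2]
vx,vy,x0,y0=cv2.fitLine(Pl.astype(np.float32),cv2.DIST_L2,0,1e-3,1e-3).ravel()
a=np.degrees(np.arctan2(vy,vx));pr=(Pl-[x0,y0])@[vx,vy];print('line yaw',a,'mid',x0,y0,'range',pr.min(),pr.max(),len(l))
```

```text
line yaw 41.144062 mid 0.48805937 -0.20385838 range -0.010286583989093576 0.010205648490792177 170
```

View pics/w3c.png

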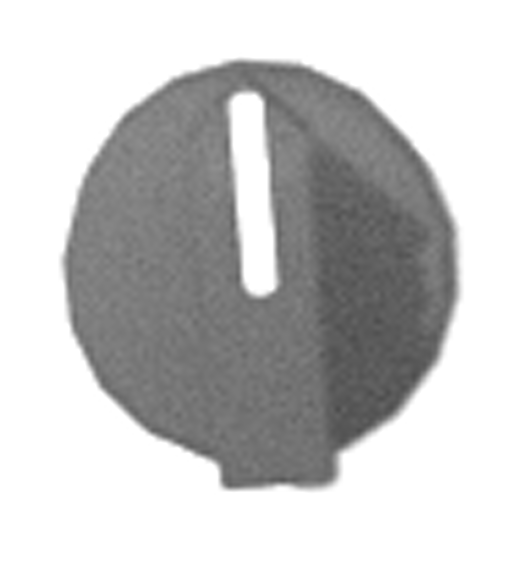

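Run:
```python
from h import *
c=dict(np.load('pics/w3.npz'))
u=lambda x,y:(280+(x+.5)/5.5-.5,125+(y+.5)/5.5-.5)
d=np.array([np.cos(np.radians(41.1)),np.sin(np.radians(41.1))])
T=plane(c,[u(221,487),u(336,487),u(279,487),u(246,78)],.053)[:,:2]
print('tail w',np.linalg.norm(T[0]-T[1]),'ctr by tail',T[2]+.02*d,'len',np.linalg.norm(T[3]-T[2]),'ctr by nose',T[3]-.026*d)
g=cv2.cvtColor(cv2.imread('pics/w3.png'),cv2.COLOR_BGR2GRAY)
m=(g<70).astype(np.uint8); 
n,l,st,ce=cv2.connectedComponentsWithStats(m); k=l[172,327]; print(st[k])
cn=max(cv2.findContours((l==k).astype(np.uint8),cv2.RETR_EXTERNAL,cv2.CHAIN_APPROX_NONE)[0],key=len).reshape(-1,2)
for z in (.003,.008,.029):
    P=plane(c,cn[cn[:,1]<203],z)[:,:2]
    (x,y),(A,B),ang=cv2.fitEllipse((P*1000).astype(np.float32)); print(z,x,y,A,B)
print('axis via line', np.array([.48806,-.20386])-.0135*d)
```

```text
tail w 0.012776876055917758 ctr by tail [ 0.4784958  -0.21224413] len 0.04471850897080585 ctr by nose [ 0.47771708 -0.21330226]
[     0      0    640    400 197634]
0.003 504.53363037109375 -189.01571655273438 176.21104431152344 552.637451171875
0.008 504.52276611328125 -189.00111389160156 172.26278686523438 540.2548828125
0.029 504.4771423339844 -188.93978881835938 155.68017578125 488.248046875
axis via line [ 0.47788689 -0.21273457]
```

Run:
```python
from h import *
plan([.478,-.2128,.031],41)
```

```text
tool shift cm [3.15 0.45 5.32] yaw now 35.88 turn wz -5.116693786464566 t 7.25
```

Call:
arm_command(
  increments=[
    [60, 1.6, 0.2, 0, 0, 0, 0],
    [60, 1.55, 0.25, 0, 0, 0, 0],
    [60, 0, 0, 0, 0, 0, -5.1],
    [60, 0, 0, 0, 0, 0, 0],
    [60, 0, 0, 1.5, 0, 0, 0],
    [60, 0, 0, 1.5, 0, 0, 0],
    [60, 0, 0, 1.3, 0, 0, 0],
    [60, 0, 0, 1.0, 0, 0, 0],
    [60, 0, 0, 0, 0, 0, 0],
  ],
)

```text
time_s: 8.15
eef_pos: [0.4761, -0.2112, 0.0275]
tcp_rot: [-0.002, 0.936, 0.351, -0.001]
ft_force: [-0.8, 0.4, 0.5]
grip_width: 0.598
```

Run:
```python
from h import *
plan([.478,-.2128,.031],41);p,R,s=pose();print(p,s['ft_force'],s['grip_width'])
cv2.imwrite('pics/w4.png',env.grab_frame('wrist'))
```

```text
tool shift cm [ 0.04  0.24 -0.35] yaw now 41.09 turn wz 0.08717744498119373 t 8.15
[ 0.47607548 -0.21124924  0.0275191 ] [-0.77986006  0.36106192  0.53439106] 0.5975498131986897
```

View pics/w4.png

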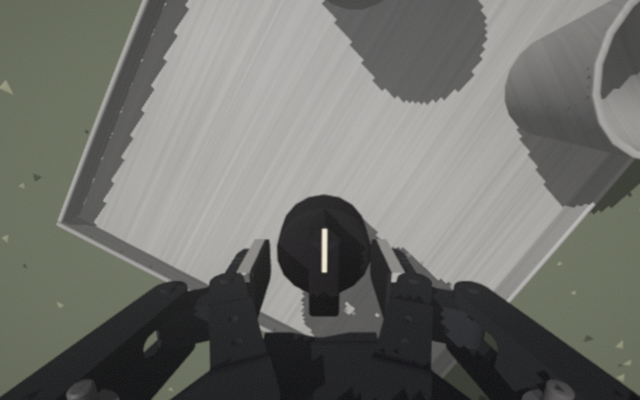

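Call:
arm_command(
  increments=[
    [60, 0, 0.2, -0.3, 0, 0, 0],
    [60, 0, 0, 0, 0, 0, 0],
    [60, 0, 0, 0, 0, 0, 0],
  ],
)

```text
time_s: 8.5
eef_pos: [0.4799, -0.2143, 0.0344]
tcp_rot: [0.001, 0.936, 0.351, 0.001]
ft_force: [-0.6, 0.1, 0.2]
grip_width: 0.597
```

Call:
arm_command(
  increments=[
    [60, 0, 0, 0, 0, 0, 0],
    [60, 0, 0, 0, 0, 0, 0],
  ],
)

```text
time_s: 8.7
eef_pos: [0.4793, -0.2138, 0.0336]
tcp_rot: [0.0, 0.936, 0.351, 0.0]
ft_force: [-0.3, -0.8, -0.6]
grip_width: 0.601
```

Run:
```python
from h import *
for i in range(3):
    p,R,s=pose();print(p,s['joint_vel'].round(3)); env.grab_frame('wrist')
plan([.478,-.2128,.031],41)
```

```text
[ 0.47928102 -0.21381267  0.03356076] [ 0.002  0.004  0.003  0.001 -0.     0.001]
[ 0.47920525 -0.21372488  0.0334362 ] [ 0.     0.001  0.001  0.001 -0.001 -0.   ]
[ 0.47919151 -0.21374199  0.03339033] [-0.002  0.001  0.002  0.    -0.002  0.001]
tool shift cm [-0.02 -0.14  0.23] yaw now 41.12 turn wz 0.1166984772760884 t 8.85
```

Call:
arm_command(
  increments=[
    [60, 0, -0.1, 0.2, 0, 0, 0],
    [60, 0, 0, 0, 0, 0, 0],
    [60, 0, 0, 0, 0, 0, 0],
    [8, 0, 0, 0, 0, 0, 0],
    [8, 0, 0, 0, 0, 0, 0],
    [0, 0, 0, 0, 0, 0, 0],
    [0, 0, 0, 0, 0, 0, 0],
    [0, 0, 0, 0, 0, 0, 0],
  ],
  newtons=60,
)

```text
time_s: 9.65
eef_pos: [0.4787, -0.2131, 0.0315]
tcp_rot: [0.0, 0.936, 0.351, 0.0]
ft_force: [-0.2, -0.2, 1.4]
grip_width: 0.148
```

Run:
```python
from h import *
p,R,s=pose();print(p,R.as_matrix()[:,0],s['ft_force'],s['grip_width']*85)
cv2.imwrite('pics/w5.png',env.grab_frame('wrist'))
```

```text
[ 0.47868133 -0.21310104  0.03147053] [7.53315542e-01 6.57659245e-01 1.08553748e-04] [-0.23557381 -0.17467153  1.37651472] 12.587812301546593
```

View pics/w5.png

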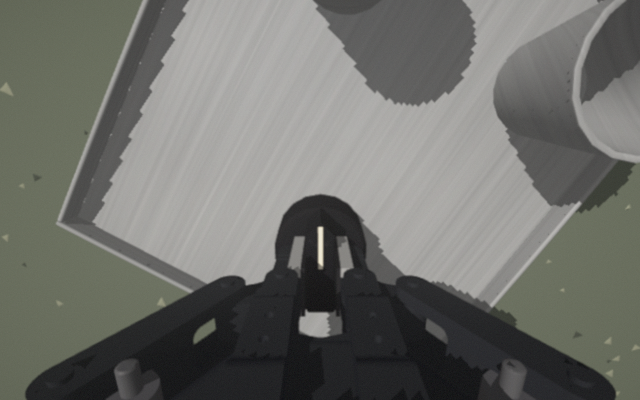

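Call:
arm_command(
  increments=[
    [0, 0, 0, -2, 0, 0, 0],
    [0, 0, 0, -4, 0, 0, 0],
    [0, 0, 0, -5, 0, 0, 0],
    [0, 0, 0, -4, 0, 0, 0],
    [0, 2.84, -3.13, -1, 0, 0, 0],
    [0, 2.84, -3.13, 0, 0, 0, 0],
    [0, 2.84, -3.13, 0, 0, 0, 0],
    [0, 2.84, -3.13, 0, 0, 0, 0],
    [0, 2.84, -3.13, 0, 0, 0, 0],
    [0, 2.84, -3.13, 0, 0, 0, 0],
  ],
)

```text
time_s: 10.7
eef_pos: [0.4829, 0.0422, 0.1911]
tcp_rot: [-0.0, 0.936, 0.351, -0.0]
ft_force: [0.4, 0.3, -0.5]
grip_width: 0.152
```

Call:
arm_command(
  increments=[
    [0, 2.84, -3.13, 0, 0, 0, 0],
    [0, 2.84, -3.13, 0, 0, 0, 0],
    [0, 2.84, -3.13, 0, 0, 0, 0],
    [0, 2.84, -3.13, 0, 0, 0, 0],
    [0, 2.84, -3.13, 0, 0, 0, 0],
    [0, 2.84, -3.13, 0, 0, 0, 0],
    [0, 2.84, -3.1, 0, 0, 0, 0],
    [0, 0, 0, 0, 0, 0, 8],
    [0, 0, 0, 0, 0, 0, 8],
    [0, 0, 0, 0, 0, 0, 8],
  ],
)

```text
time_s: 11.7
eef_pos: [0.4887, 0.3365, 0.1905]
tcp_rot: [0.0, 0.989, 0.147, -0.001]
ft_force: [-0.2, 0.4, -1.5]
grip_width: 0.146
```

Call:
arm_command(
  increments=[
    [0, 0, 0, 0, 0, 0, 8],
    [0, 0, 0, 0, 0, 0, 8],
    [0, 0, 0, 0, 0, 0, 8],
    [0, 0, 0, 0, 0, 0, 8],
    [0, 0, 0, 0, 0, 0, 8],
    [0, 0, 0, 0, 0, 0, 8],
    [0, 0, 0, 0, 0, 0, 5],
    [0, 0, 0, 0, 0, 0, 0],
    [0, 0, 0, 0, 0, 0, 0],
    [0, 0, 0, 0, 0, 0, 0],
  ],
)

```text
time_s: 12.7
eef_pos: [0.4891, 0.3361, 0.1911]
tcp_rot: [0.0, 0.952, -0.307, -0.0]
ft_force: [-0.6, 1.0, -1.5]
grip_width: 0.145
```

Run:
```python
from h import *
p,R,s=pose();c=cam('wrist');im=env.grab_frame('wrist');cv2.imwrite('pics/w6.png',im);np.savez('pics/w6.npz',**c)
plan([.489,.336,.16],-36); print(p,s['joint_pos'],s['grip_width'])
cv2.imwrite('pics/t6.png',env.grab_frame('top'));sc=env.grab_frame('scene');cv2.imwrite('pics/s6r.png',sc);cv2.imwrite('pics/s6.png',cv2.resize(sc[40:180,300:460],None,fx=4,fy=4,interpolation=cv2.INTER_CUBIC))
```

```text
tool shift cm [-0.01  0.01  3.12] yaw now -35.82 turn wz 0.17508611686693598 t 12.75
[0.4891052  0.33608943 0.19106357] [ 4.76692530e-01  6.48458339e-03  1.72803152e+00 -4.22026249e-06
  1.40750766e+00  2.67240263e+00] 0.14460487189711152
```

View pics/w6.png

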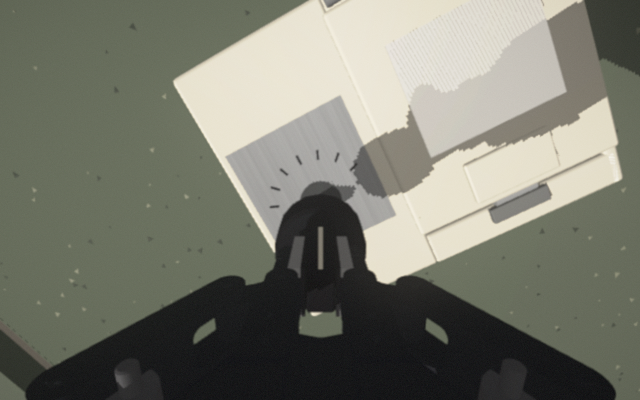

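View pics/s6.png

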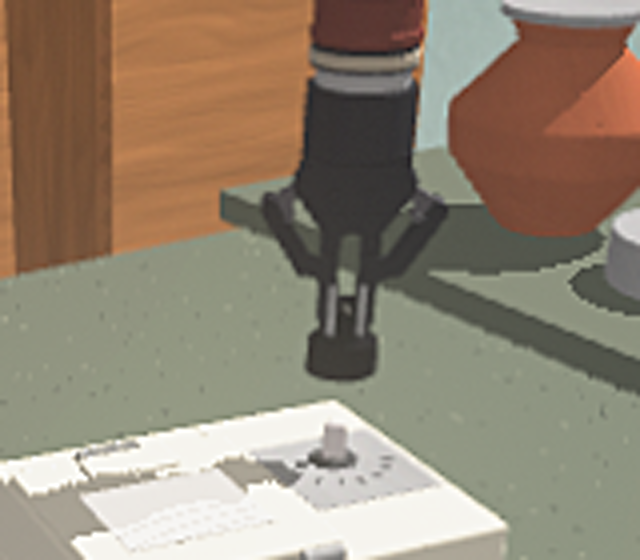

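Run:
```python
from h import *
s=cam('scene');f=lambda x,y:(300+(x+.5)/4-.5,40+(y+.5)/4-.5)
print(proj(s,[[.4891,.3361,.1625],[.4891,.3361,.1885],[.489,.336,.12],[.489,.336,.105],[.489,.346,.12],[.499,.336,.12]]))
print('obs skirt mid',f(342,365),f(342,345),'spindle mid tip',f(333.5,425),f(333.5,445))
g=cv2.cvtColor(cv2.imread('pics/s6r.png'),cv2.COLOR_BGR2GRAY)
for v in (127,129,131): 
    r=g[v,370:400].astype(int); print(v,r)
for v in (147,149,151): print(v,g[v,372:395].astype(int))
```

```text
[[384.5426087  132.42789685]
 [385.21476322 123.94463815]
 [383.42371344 145.86888493]
 [383.05404588 150.4931395 ]
 [386.05580553 145.12240819]
 [385.57949915 147.04211181]]
obs skirt mid (385.125, 130.875) (385.125, 125.875) spindle mid tip (383.0, 145.875) (383.0, 150.875)
127 [147 147 147 148 148 153 143  50  59  61  63  61  61  62  62  60  63  63
  63  63  63  62  60  61 111 153 148 145 145 146]
129 [142 146 141 148 151 149 115  53  61  62  62  62  64  62  62  62  62  61
  61  62  61  61  59  62 112 154 147 148 146 146]
131 [148 149 149 148 150 144  87  57  61  63  63  65  63  63  62  62  63  62
  61  62  62  62  58  76 124 153 147 147 146 146]
147 [244 245 244 245 245 245 245 248 252 153 159 162 158 153 198 247 236 229
 225 230 237 235 191]
149 [246 247 248 245 241 241 235 228 193 159 163 165 162 162 182 216 210 208
 209 207 206 212 227]
151 [217 212 210 210 210 214 219 219 190 161 163 165 162 166 188 221 215 212
 209 209 207 205 204]
```

Call:
arm_command(
  increments=[
    [0, 0, 0, 1.5, 0, 0, 0],
    [0, 0, 0, 1.5, 0, 0, 0],
    [0, 0, 0, 0.9, 0, 0, 0],
    [0, 0, 0, 0, 0, 0, 0],
    [0, 0, 0, 0, 0, 0, 0],
    [0, 0, 0, 0, 0, 0, 0],
  ],
  newtons=80,
)

```text
time_s: 13.45
eef_pos: [0.4896, 0.3363, 0.1528]
tcp_rot: [-0.0, 0.951, -0.308, 0.0]
ft_force: [0.1, -0.2, -0.8]
grip_width: 0.143
```

Run:
```python
from h import *
p,R,s=pose();print(p,s['ft_force'])
sc=env.grab_frame('scene');cv2.imwrite('pics/s7.png',cv2.resize(sc[90:180,330:440],None,fx=6,fy=6,interpolation=cv2.INTER_CUBIC))
```

```text
[0.48957096 0.33633244 0.15283046] [ 0.12639467 -0.17868286 -0.82653795]
```

View pics/s7.png

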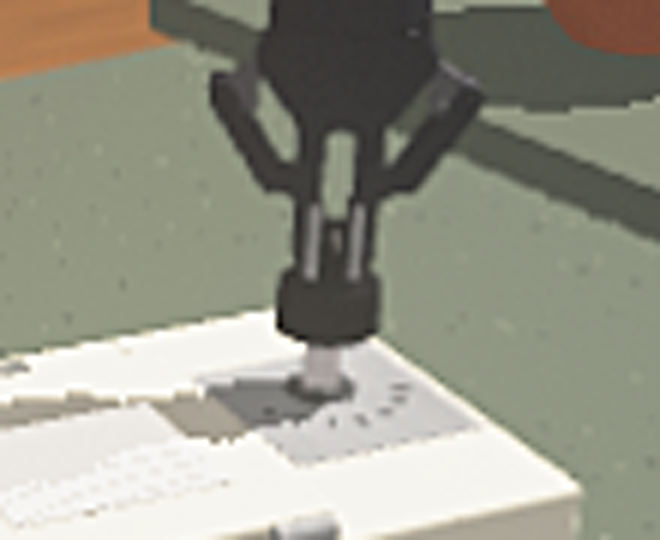

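Call:
arm_command(
  increments=[
    [0, 0, 0, 0.3, 0, 0, 0],
    [0, 0, 0, 0.3, 0, 0, 0],
    [0, 0, 0, 0.2, 0, 0, 0],
    [0, 0, 0, 0, 0, 0, 0],
    [0, 0, 0, 0, 0, 0, 0],
  ],
)

```text
time_s: 14.0
eef_pos: [0.4896, 0.3358, 0.1442]
tcp_rot: [0.0, 0.951, -0.308, 0.0]
ft_force: [2.2, -0.6, -0.9]
grip_width: 0.139
```

Call:
arm_command(
  increments=[
    [0, 0, 0, 0.2, 0, 0, 0],
    [0, 0, 0, 0.3, 0, 0, 0],
    [0, 0, 0, 0.3, 0, 0, 0],
    [0, 0, 0, 0.2, 0, 0, 0],
    [0, 0, 0, 0, 0, 0, 0],
    [0, 0, 0, 0, 0, 0, 0],
  ],
)

```text
time_s: 14.6
eef_pos: [0.4896, 0.3358, 0.134]
tcp_rot: [0.0, 0.951, -0.308, 0.0]
ft_force: [5.7, -2.4, -1.4]
grip_width: 0.143
```

Call:
arm_command(
  increments=[
    [0, 0.05, 0, 0.2, 0, 0, 0],
    [0, 0, 0, 0.1, 0, 0, 0],
    [0, 0, 0, 0, 0, 0, 0],
    [0, 0, 0, 0, 0, 0, 0],
  ],
)

```text
time_s: 15.0
eef_pos: [0.4897, 0.3358, 0.1311]
tcp_rot: [0.0, 0.951, -0.308, 0.0]
ft_force: [3.2, -3.5, -1.0]
grip_width: 0.145
```

Call:
arm_command(
  increments=[
    [0, 0, 0, 0.1, 0, 0, 0],
    [0, 0, 0, 0.1, 0, 0, 0],
    [0, 0, 0, 0, 0, 0, 0],
    [0, 0, 0, 0, 0, 0, 0],
  ],
)

```text
time_s: 15.4
eef_pos: [0.4898, 0.3359, 0.1298]
tcp_rot: [-0.0, 0.951, -0.308, 0.0]
ft_force: [1.7, -4.4, 2.1]
grip_width: 0.142
```

Call:
arm_command(
  increments=[
    [0, 0, 0, 0.2, 0, 0, 0],
    [0, 0, 0, 0.2, 0, 0, 0],
    [0, 0, 0, 0, 0, 0, 0],
    [0, 0, 0, 0, 0, 0, 0],
  ],
)

```text
time_s: 15.8
eef_pos: [0.4899, 0.3359, 0.126]
tcp_rot: [-0.0, 0.951, -0.308, 0.0]
ft_force: [1.8, -3.5, 5.8]
grip_width: 0.146
```

Call:
arm_command(
  increments=[
    [0, 0, 0, 0.2, 0, 0, 0],
    [0, 0, 0, 0.1, 0, 0, 0],
    [0, 0, 0, 0, 0, 0, 0],
    [0, 0, 0, 0, 0, 0, 0],
  ],
)

```text
time_s: 16.2
eef_pos: [0.49, 0.336, 0.1244]
tcp_rot: [-0.0, 0.951, -0.308, 0.0]
ft_force: [-1.2, -5.3, 11.9]
grip_width: 0.142
```

Call:
arm_command(
  increments=[
    [0, 0, 0, 0.1, 0, 0, 0],
    [0, 0, 0, 0.1, 0, 0, 0],
    [0, 0, 0, 0, 0, 0, 0],
    [0, 0, 0, 0, 0, 0, 0],
  ],
)

```text
time_s: 16.6
eef_pos: [0.4902, 0.3362, 0.1242]
tcp_rot: [-0.0, 0.951, -0.308, 0.0]
ft_force: [-4.0, -7.1, 18.4]
grip_width: 0.141
```

Run:
```python
from h import *
p,R,s=pose();print(p,s['ft_force'],s['torque'],s['time_s']);plan(p,-36)
sc=env.grab_frame('scene');cv2.imwrite('pics/s8.png',cv2.resize(sc[90:220,280:440],None,fx=5,fy=4.6,interpolation=cv2.INTER_CUBIC))
cv2.imwrite('pics/w8.png',env.grab_frame('wrist'))
```

```text
[0.49023844 0.3361664  0.12420565] [-3.9651084  -7.14490578 18.37919932] [-1.24289654  0.9020255  -0.04371692] 16.6
tool shift cm [0. 0. 0.] yaw now -35.87 turn wz 0.13358658809312374 t 16.6
```

View pics/s8.png

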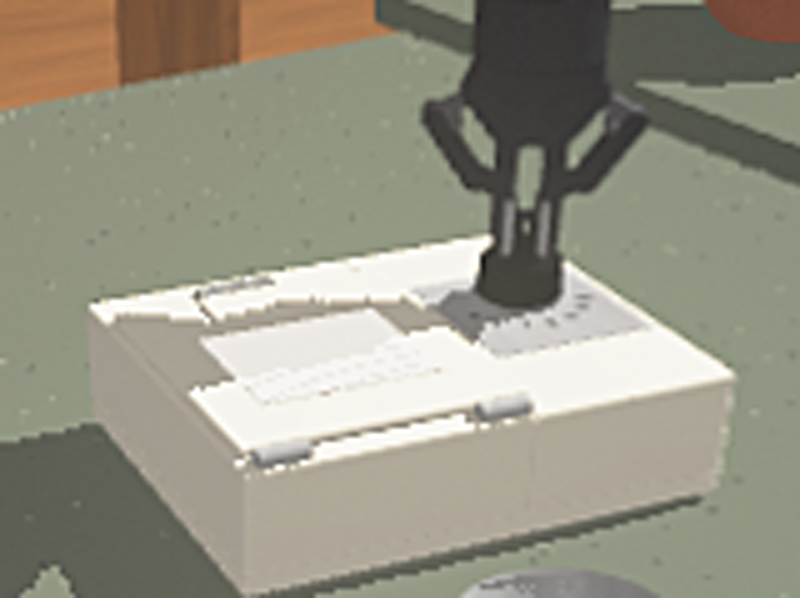

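View pics/w8.png

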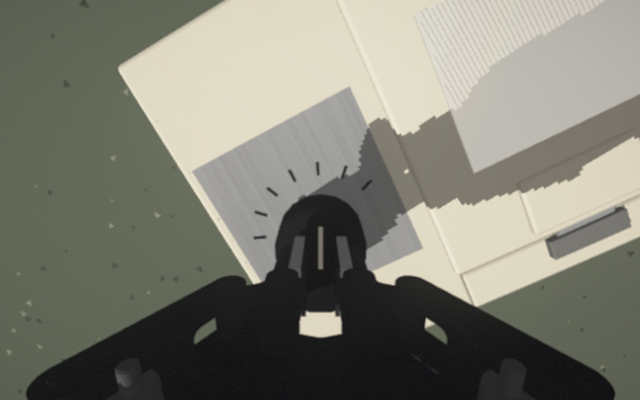

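The lid is flush. The knob's skirt sits close above the panel, and its pale line is at (320,227–268) as before, so it hasn't slipped in the grip. I'll hold for a moment to check it is steady, then hand in.

Call:
arm_command(
  increments=[
    [0, 0, 0, 0, 0, 0, 0],
    [0, 0, 0, 0, 0, 0, 0],
    [0, 0, 0, 0, 0, 0, 0],
    [0, 0, 0, 0, 0, 0, 0],
    [0, 0, 0, 0, 0, 0, 0],
  ],
)

```text
time_s: 17.2
eef_pos: [0.4902, 0.3362, 0.1242]
tcp_rot: [-0.0, 0.951, -0.308, 0.0]
ft_force: [-4.9, -6.1, 19.4]
grip_width: 0.14
```

Run:
```python
from h import *
a=cv2.imread('pics/top0.png');b=env.grab_frame('top')
d=cv2.absdiff(a,b).max(2)
for n,(x0,x1,y0,y1) in dict(bowls=(240,300,110,170),teapot=(315,400,115,170),ca=(355,387,195,228),cb=(403,435,188,218)).items(): print(n,int((d[y0:y1,x0:x1]>40).sum()))
s=env.read_state();print(s['eef_pos'],s['ft_force'],s['grip_width'])
print(env.hand_in())
```

```text
bowls 0
teapot 0
ca 0
cb 0
[0.49020585 0.33615898 0.12416028] [-4.49949244 -6.76165013 18.37121016] 0.1414910462060238
the job is handed in; nothing more can be done
None
```

I pressed the lid shut, put the knob on the spindle with its nose to the flat, and pressed the spindle to its stop. I handed in at about 17 s, still holding the knob down. No verdict was reported.

**Lid:** I pushed it shut with the closed fingers. The force rose to 20 N with the fingertips at z = 0.1016, where the shut pad should be, and the pictures show the lid flush.

**Knob:** I gripped it across the bar and turned it to yaw -36°, the angle measured for the flat. It slid on with only about 6 N of sideways force.

**Spindle:** The spring began to push back at z of about 0.130. The tool stopped at 0.1242, about 6 mm lower, with roughly 19 N on it.

**Last checks:**
- The tool stayed still under that force, and the knob had not slipped in the grip.
- The top view around the cups, the bowls and the teapot matched the first picture.
- The position estimates for the spindle from different cameras differed by about 2 mm, but the fit took that up.
- The lid angle and the spindle travel could not be read directly, so I judged both from force, height and pictures.

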